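# Unlatch the stock basket's gate and hold it wide

### The arm

A 6-joint arm with a two-finger parallel gripper is mounted at the origin on the work surface. World frame = base frame: x ahead of the robot, y to its left, z up, the work surface at z = 0. Lengths are in m, angles in rad, forces in N, time in s.
With the tool pointing down it reaches from about 0.35 to 0.775 m from the base axis. Payload 5.5 kg.
Tool frame: the origin (TCP) lies at the very end of the fingers, on their centre line; the grasp point (between the pads) lies 19 mm behind it; z points along the fingers, y is the line along which they close (so a half turn about z gives the same grasp; the last joint's range is limited). The gripper opens to 85 mm and grips with 20 to 120 N. Pads are 22 mm wide; open, the fingers measure 114 mm over their backs; the gripper's body (76 mm by 85 mm) begins 54 mm behind the grasp point. The pads swing forward as they close: fully open they stand 13 mm farther back than shut.
Start: joints at [-1.379, 0.313, 0.046, 1.304, 0, 1.431], TCP at [0.187, -0.544, 0.231] pointing down, gripper open.
Joint ranges: [-2.76, 2.76], [-0.86, 1.69], [-1.03, 1.26], [-2.2, 2.34], [-1.47, 1.5], [-3.14, 3.14]. Speed limits (rad/s): [2.57, 2.57, 3.14, 3.14, 3.14, 3.14].

### API

Orientations are given as a unit quaternion [w, x, y, z].
In Python, from cell import arm, camrig, job_done gives the robot as it stands (arm), with the cameras (camrig) and the job as plain functions.
- The arm moves only by the tool drive_effector, called after "Request:" in YAML: its name, and indented under it one key for each argument. Schema: {"type":"object","properties":{"deltas":{"type":"array","items":{"type":"object","properties":{"aperture":{"type":"number"},"tx":{"type":"number"},"ty":{"type":"number"},"tz":{"type":"number"},"spin":{"type":"number"}},"additionalProperties":false,"required":["aperture"]},"minItems":1,"maxItems":20},"grip_n":{"type":"number"},"only":{"type":"string"},"quiet":{"type":"boolean"},"lines":{"type":"string"}},"required":["deltas"],"additionalProperties":false}. deltas is a list of rows, 1 to 20 of them, each an object with the fields aperture (the finger opening in m), tx, ty, tz (the shift in fractions of the full range, 1 being 0.8 m), spin (a turn about the tool's z in fractions of the full range, 1 being 180 degrees); a field left out counts as zero (the opening has to be given); each row is the pose to reach, as a shift and turn from the pose commanded when the call began, along the tool's axes at that moment; what a row does not reach only later rows make up. A row lasts 1/10 s, in which the tool goes at most 0.05 m and 0.15 rad, less where a joint would pass 70% of its speed; a pose out of reach is approached as far as the arm can. The fingers move at their own pace and stop on an object; grip_n is the grip in N (left out, the last holds). Time passes only in rows, so rows that do not move let the fingers close. The tool returns the time, the measured TCP pose, the force, the opening and the grip force at its end. only (a regular expression) keeps the lines of the reply that match it, lines (a string "A,B") keeps lines A to B, and quiet returns only ok. Shift and turn numbers lie between -1 and 1, and a call with a number outside is refused. Input that does not fit is refused with a message, and nothing moves.
- arm.get_state(): the state, without advancing time (a new reading comes with each control period).
- camrig.snapshot(name): name is "scene" or "side" or "wrist"; returns a dict with "frame" (420x560x3 uint8, blue, green, red), "fx", "fy", "cx", "cy" (pixels), "origin" and "rotation" of the camera in the world; the wrist camera has in their place "T_tool_cam" (4x4, takes a point from camera to tool coordinates, whose origin is the TCP and whose axes are the flange's). Camera axes: x right, y up, looking along -z (the intrinsics and any distortion apply to the point x, -y, -z); pixel columns grow to the right and rows downward; lengths in m; the calibration is good to about 2 mm. The wrist camera is an equidistant fisheye: a pixel r from the principal point sees the ray r / f radians off the axis. A picture is of the moment at which its call begins: read the wrist's pose just before it. There is no depth.
- job_done(): hands the job in; it is judged then, once.
The state is a dict: "clock": time; "qpos": joint angles; "joint_velocities": joint speeds; "tau": joint torques, N m; "ee_pos": TCP position; "orientation": TCP orientation; "ft_force": force on the tool from outside, world axes, zero at the start; "moment": the same for the moment, N m; "width": finger opening in m; "grip_force": force on a finger pad.
Only numpy, scipy, OpenCV 4.12 (cv2) and the standard library are available. Lean on these libraries where they do the work, as an engineer would, in place of code of your own. Each camera call takes 0.05 s, during which the arm holds its last target. There are 200 camera calls.

### The job

A colleague needs both hands to lift the loaf tins out of the wire stock basket. With the gate shut, first squeeze the two yellow lugs of the safety bolt together as far as they go, so that the bolt draws back and stays back; then squeeze the two red lugs on top of the gate together as far as they go and, keeping them squeezed, swing the gate out towards the robot past its detent until it stands wide open, about square to the basket's front. The gate closes itself, so finish while still squeezing the red lugs and holding the gate still in that wide position, and leave the tins and the bowl where they are.

Things in the scene. Friction and masses are not known exactly. Their poses are not given: they have to be found in the camera images.
- basket: Fixed wire stock basket, grey tube and mesh, open top, 380 wide (y) x 240 deep (x) x 170 mm high. Origin: middle of its front, bench level; x to its back, y to its left seen from the robot. Front: dark gate at y -37 to 170, latch post at y -48, fixed mesh to y -190 mm. All rails (gate too) end at z 170 mm; only the lugs (z 215) and the detent by the hinge (z 191) stand higher.
- gate_hinge (a point): On the gate's upright hinge axis (basket x 0, y +170 mm), at grip height z = 198 mm. Axes as the basket's.
- safety_grip (a point): Squeeze point of the yellow safety bolt: midway between its lugs' outer faces when squeezed, z 198 mm (basket x -16.5, y -120 mm). Lugs: upright yellow plates 22 mm wide along x, z 174 to 215 mm; fingers close along basket y. Outer faces: fixed lug y -20 mm from here; sliding lug +38 at rest, +20 squeezed: 58 mm over both at rest, 40 squeezed. Axes as the basket's; does not move.
- main_grip (a point): Squeeze point of the red catch on the gate's top rail, 150 mm from the hinge: midway between its lugs' outer faces when squeezed, z 198 mm. Lugs: red plates 24 mm wide across the rail, z 174 to 215 mm. Outer faces: fixed lug y +20 mm; sliding lug -34 at rest, -20 squeezed: 54 mm over both at rest, 40 squeezed. Moves with the gate; y points along the rail to the hinge, x into the basket when shut.
- safety_bolt (a joint): Travel of the yellow safety bolt: 0 shot across the front of the gate, 0.018 m fully drawn back (lugs squeezed together). It clears the gate from 0.011 m. Stiff slide (3 N) without a spring: stays where it is left.
- main_catch (a joint): Travel of the sliding red lug and its spring bolt, which goes from the gate into the latch post: 0 latched, 0.014 m fully squeezed. It frees the gate from 0.009 m. Spring 3.6 N at rest, 7.8 N squeezed: springs back out as soon as it is let go.
- gate (a joint): Gate angle: 0 shut, 1.57 square to the front, 1.9 end stop; grows as the free (right) end swings out to the robot, clockwise from above. A spring closes it (0.08 Nm shut, 0.3 Nm wide). A sprung detent resists from 0.55 to 0.85 rad (about 3 N more at the grip), then helps until 1.15; let go past it, the gate falls back on the detent at about 0.95 rad.
- bright_tin: Bright open loaf tin, 165 x 85 x 75 mm, standing in the basket; origin under its centre. Leave alone.
- dark_tin: Dark open loaf tin, 165 x 85 x 75 mm, standing in the basket; origin under its centre. Leave alone.
- copper_bowl: Copper bowl, 110 mm across, 50 mm high, on the bench beside the basket, clear of the gate's swing; origin under its centre. Leave alone.
- banded_tin: Small open loaf tin with a card band, 100 x 60 x 50 mm, on the bench beside the basket, clear of the gate's swing; origin under its centre. Leave alone.

How it is judged:
On the way, in this order (a step that is already met when the one before it is completed fails the run):
1. The yellow safety bolt is squeezed back clear of the gate (over 13 mm), the gate shut and the red catch not yet squeezed (value of joint safety_bolt above 0.013 m and value of joint gate below 0.06 rad and value of joint main_catch below 0.004 m), for 0.2 s.
2. The red catch is squeezed (over 10.5 mm) with the gate still shut and the safety bolt back (value of joint main_catch above 0.0105 m and value of joint gate below 0.06 rad and value of joint safety_bolt above 0.012 m), for 0.1 s.
3. The gate is swung out past its detent (over 1.2 rad) by its squeezed red catch (value of joint gate above 1.2 rad and value of joint main_catch above 0.009 m and contact force between the fingers and gate above 1 N), for 0.1 s.
At the end, for the whole second after the job is handed in: The gate stands open beyond 1.35 rad and still (under 0.08 rad/s), held there by the fingers gripping the red lugs (over 1 N, catch still squeezed over 9 mm); the safety bolt is still back (over 12 mm); no tin or bowl has moved 30 mm (value of joint gate above 1.35 rad and value of joint safety_bolt above 0.012 m and value of joint main_catch above 0.009 m and velocity of joint gate between -0.08 and 0.08 rad/s and contact force between the fingers and gate above 1 N and distance of each of bright_tin, dark_tin, copper_bowl, banded_tin from where it was at the start of the episode below 0.03 m); the arm keeps its last pose, push and grip.
It fails at once if a bystander (bright tin) is moved 30 mm or more (distance of bright_tin from where it was at the start of the episode above 0.03 m).
It fails at once if a bystander (dark tin) is moved 30 mm or more (distance of dark_tin from where it was at the start of the episode above 0.03 m).
It fails at once if a bystander (copper bowl) is moved 30 mm or more (distance of copper_bowl from where it was at the start of the episode above 0.03 m).
It fails at once if a bystander (banded tin) is moved 30 mm or more (distance of banded_tin from where it was at the start of the episode above 0.03 m).
It also fails if it takes over 45 s, if anything falls off the work surface, if the arm or the gripper's body presses on something with over 40 N, if the wrist force passes 120 N, or if a joint passes its speed limit or range.

## Working session

There is one attempt and no reset: what is moved stays moved. The work goes in short steps, Python scripts to look and compute and a tool call to move; the robot and the scene stay as the last step left them, time stands still between calls to the robot, and variables do not carry over. Pictures are saved under pics/ and viewed, at most 10 in all, crops included, and the job is handed in when it is done.

```bash
ls; mkdir -p pics; cat > h.py <<'E'
import numpy as np, cv2
from cell import arm, camrig, job_done
from scipy.spatial.transform import Rotation as R
def snap(n,save=None):
    s=arm.get_state(); d=camrig.snapshot(n); d['st']=s
    if save: cv2.imwrite('pics/'+save,np.array(d['frame']))
    return d
def plane(d,u,v,z):
    r=np.array([(u-d['cx'])/d['fx'],-(v-d['cy'])/d['fy'],-1.]); r=np.array(d['rotation'])@r
    o=np.array(d['origin']); return o+r*(z-o[2])/r[2]
def proj(d,p):
    c=np.array(d['rotation']).T@(np.array(p)-np.array(d['origin']))
    return d['cx']+d['fx']*c[0]/-c[2], d['cy']-d['fy']*c[1]/-c[2]
E
python3 - <<'E'
from h import *
s=arm.get_state(); print(s)
for n in('scene','side'):
    d=snap(n,n+'0.png'); print(n,{k:d[k] for k in d if k not in('frame','st')})
E
```

```text
cell.py
pics
{'clock': 0.0, 'qpos': array([-1.37858998e+00,  3.13990268e-01,  4.49750418e-02,  1.30357632e+00,
       -4.04573536e-06,  1.43122304e+00]), 'joint_velocities': array([-1.69091240e-03,  8.36402425e-04, -4.56409758e-04,  3.58373634e-05,
        1.18413565e-04, -4.08266228e-04]), 'tau': array([ 9.03631480e-04, -4.80626893e+01,  2.98533601e+01,  1.92861131e-02,
       -3.15232614e-05,  2.55596836e-05]), 'ee_pos': array([ 0.18719979, -0.54314207,  0.23041301]), 'orientation': array([-8.97243144e-04,  9.86271413e-01,  1.65129931e-01, -2.56413468e-05]), 'ft_force': array([ 0.07059573, -0.83046242, -0.3407666 ]), 'moment': array([-0.02989062, -0.03025676,  0.00967763]), 'grip_force': 0.0, 'width': 0.08515953403423038}
scene {'fx': 408.8868806585513, 'fy': 408.8868806585513, 'cx': 278.2223079031963, 'cy': 204.1960500747049, 'origin': array([0.35886154, 0.67647482, 0.71916977]), 'rotation': array([-0.18405456, -0.0782421 ,  0.41962362,  0.8853915 ])}
side {'fx': 462.55451360758343, 'fy': 462.55451360758343, 'cx': 276.94818731613026, 'cy': 194.00778044806884, 'origin': array([ 0.46962643, -0.76811366,  0.79746226]), 'rotation': array([ 0.89415807,  0.43933556, -0.04793532, -0.07188748])}
```

View pics/scene0.png

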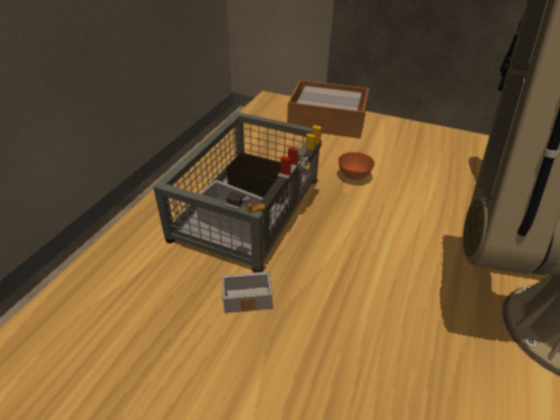

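View pics/side0.png

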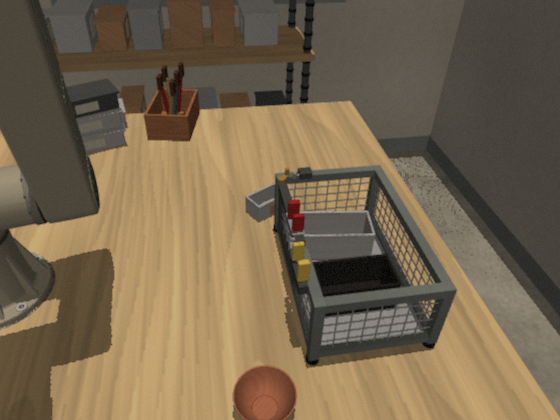

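Scene view: the red lugs are at about (290,160) and the yellow at (314,138). Side view: red at (296,215), yellow at (301,262). The gate hinge end is at about (285,178) in the side view.

```bash
sed -i "s/^from scipy.*/&\ndef Q(d):\n    w=d['rotation']; return R.from_quat([w[1],w[2],w[3],w[0]]).as_matrix()/; s/np.array(d\['rotation'\])/Q(d)/g" h.py
cat >> h.py <<'E'
def blobs(f,z=None):
    f=np.array(f); hsv=cv2.cvtColor(f,cv2.COLOR_BGR2HSV); out=[]
    for nm,lo,hi in(('red',(0,200,90),(4,255,255)),('red2',(175,200,90),(180,255,255)),('yel',(20,200,120),(28,255,255))):
        m=cv2.inRange(hsv,lo,hi); n,l,s,c=cv2.connectedComponentsWithStats(m)
        for i in range(1,n):
            if s[i,4]>15: out.append((nm,s[i].tolist(),c[i].round(1).tolist()))
    return out
E
python3 - <<'E'
from h import *
for n,b in(('scene',(220,110,130,110)),('side',(255,160,200,220))):
    d=snap(n); f=np.array(d['frame']); print(n); [print(x) for x in blobs(f)]
    x,y,w,h=b; k=4 if n=='scene' else 2.7
    cv2.imwrite(f'pics/{n}_c.png',cv2.resize(f[y:y+h,x:x+w],None,fx=k,fy=k,interpolation=cv2.INTER_CUBIC))
E
```

```text
scene
('red', [289, 148, 7, 4, 21], [292.1, 149.6])
('red', [282, 156, 10, 6, 38], [286.4, 158.9])
('yel', [313, 125, 8, 5, 30], [316.4, 127.1])
('yel', [307, 134, 9, 4, 32], [311.0, 135.4])
side
('red', [295, 213, 9, 4, 16], [299.1, 214.3])
```

View pics/side_c.png

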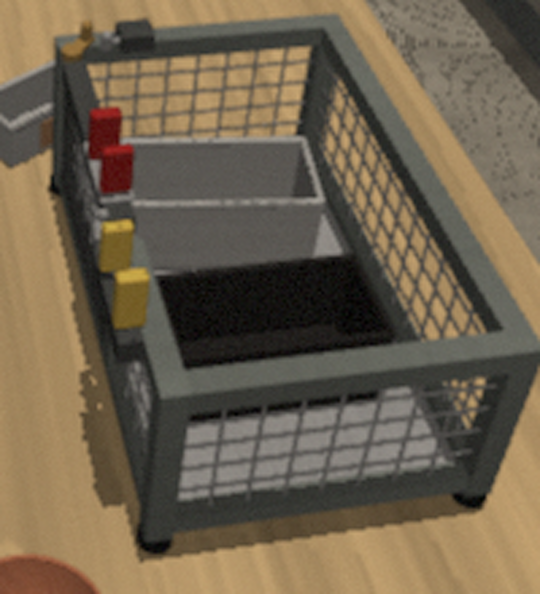

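View pics/scene_c.png

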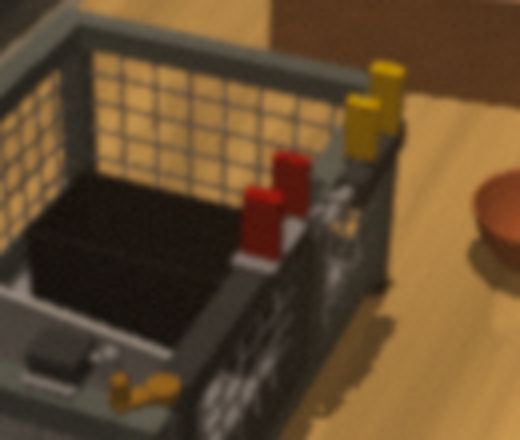

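The crops show the four basket rim corners, with the side-view front-right corner at about (314,306) and back-right at (454,288). All four lugs are visible and upright. I'll cast the rim corners onto z=0.17 and the lug tops onto z=0.215.

```bash
python3 - <<'E'
from h import *
d=snap('side')
c={}
for n,(u,v) in dict(FR=(160,395),BR=(538,345),BL=(338,18),FL=(57,45)).items():
    c[n]=plane(d,255+u/2.7,160+v/2.7,.17); print(n,c[n].round(4))
# lug top (upper-edge front/back) in side crop
for n,(u,v) in dict(redfix=(106,112),redsl=(118,150),yslid=(117,226),yfix=(132,273)).items():
    print(n,plane(d,255+u/2.7,160+v/2.7,.215).round(4))
e=snap('scene')
for n,(u,v) in dict(redfix=(264,191),redsl=(292,156),yslid=(364,100),yfix=(387,66)).items():
    print(n,plane(e,220+u/4,110+v/4,.215).round(4))
for n,(u,v) in dict(BR=(75,12)).items():
    print(n,plane(e,220+u/4,110+v/4,.17).round(4))
f=np.array([c[k][:2] for k in('FR','BR','BL','FL')])
print(np.linalg.norm(f-np.roll(f,-1,0),axis=1), f.mean(0))
for a,b in((0,3),(1,2)): v=f[b]-f[a]; print('yaw',np.arctan2(-v[0],v[1]))
for a,b in((0,1),(3,2)): v=f[b]-f[a]; print('yaw',np.arctan2(v[1],v[0]))
E
```

```text
FR [ 0.6323 -0.283   0.17  ]
BR [ 0.8891 -0.2811  0.17  ]
BL [0.8904 0.1057 0.17  ]
FL [0.6324 0.0997 0.17  ]
redfix [ 0.6425 -0.0532  0.215 ]
redsl [ 0.6422 -0.0977  0.215 ]
yslid [ 0.6251 -0.1751  0.215 ]
yfix [ 0.6257 -0.2193  0.215 ]
redfix [ 0.6397 -0.0487  0.215 ]
redsl [ 0.639  -0.0897  0.215 ]
yslid [ 0.6224 -0.1681  0.215 ]
yfix [ 0.6234 -0.2145  0.215 ]
BR [ 0.8784 -0.2753  0.17  ]
[0.25679791 0.38678461 0.25811436 0.38265617] [ 0.76102747 -0.08968303]
yaw -0.00021712382400483344
yaw -0.003454203579179358
yaw 0.007442370874564109
yaw 0.023392176543741795
```

Basket yaw is about 0 and its origin is near (0.64, -0.085). I'll approach with the tool yaw at pi, which keeps joint 6 in range through the swing, and take a wrist look on the way.

Units first: shifts go in shares of 0.8 m and turns go in shares of 180 degrees. So 0.518 m / 0.8 = 0.6475, -0.237 m / 0.8 = -0.2963, -2.81 rad / 3.1416 = -0.8945.

Request:
drive_effector:
  deltas:
    - {"aperture":0.085, "tz":-0.125}
    - {"aperture":0.085, "tz":-0.125}
    - {"aperture":0.085, "tx":0.6475, "ty":-0.2963, "tz":-0.125, "spin":-0.8945}
    - {"aperture":0.085, "tx":0.6475, "ty":-0.2963, "tz":-0.125, "spin":-0.8945}
    - {"aperture":0.085, "tx":0.6475, "ty":-0.2963, "tz":-0.125, "spin":-0.8945}
    - {"aperture":0.085, "tx":0.6475, "ty":-0.2963, "tz":-0.125, "spin":-0.8945}
    - {"aperture":0.085, "tx":0.6475, "ty":-0.2963, "tz":-0.125, "spin":-0.8945}
    - {"aperture":0.085, "tx":0.6475, "ty":-0.2963, "tz":-0.125, "spin":-0.8945}
    - {"aperture":0.085, "tx":0.6475, "ty":-0.2963, "tz":-0.125, "spin":-0.8945}
    - {"aperture":0.085, "tx":0.6475, "ty":-0.2963, "tz":-0.125, "spin":-0.8945}
    - {"aperture":0.085, "tx":0.6475, "ty":-0.2963, "tz":-0.125, "spin":-0.8945}
    - {"aperture":0.085, "tx":0.6475, "ty":-0.2963, "tz":-0.125, "spin":-0.8945}
    - {"aperture":0.085, "tx":0.6475, "ty":-0.2963, "tz":-0.125, "spin":-0.8945}
    - {"aperture":0.085, "tx":0.6475, "ty":-0.2963, "tz":-0.125, "spin":-0.8945}
    - {"aperture":0.085, "tx":0.6475, "ty":-0.2963, "tz":-0.125, "spin":-0.8945}
    - {"aperture":0.085, "tx":0.6475, "ty":-0.2963, "tz":-0.125, "spin":-0.8945}
    - {"aperture":0.085, "tx":0.6475, "ty":-0.2963, "tz":-0.125, "spin":-0.8945}
    - {"aperture":0.085, "tx":0.6475, "ty":-0.2963, "tz":-0.125, "spin":-0.8945}
    - {"aperture":0.085, "tx":0.6475, "ty":-0.2963, "tz":-0.125, "spin":-0.8945}
    - {"aperture":0.085, "tx":0.6475, "ty":-0.2963, "tz":-0.125, "spin":-0.8945}
  grip_n: 30

```text
clock: 2.3
ee_pos: [0.5998, -0.1508, 0.3311]
orientation: [-0.0, 0.052, 0.999, 0.0]
ft_force: [-0.2, 0.3, 0.4]
width: 0.0848
grip_force: 0.0
```

Request:
drive_effector:
  deltas:
    - {"aperture":0.085}
    - {"aperture":0.085}
    - {"aperture":0.085}
  grip_n: 30

```text
clock: 2.6
ee_pos: [0.5998, -0.1509, 0.3312]
orientation: [-0.0, 0.056, 0.998, -0.0]
ft_force: [-0.5, -0.7, 0.3]
width: 0.0852
grip_force: 0.0
```

```bash
python3 - <<'E'
from h import *
print(arm.get_state()['qpos'])
d=snap('wrist','w0.png'); print({k:d[k] for k in d if k not in('frame','st')})
E
```

```text
[-3.76055466e-01  4.06140390e-01  4.22763497e-01  1.58752537e+00
 -8.76867870e-05 -2.63778437e-01]
{'fx': 325.19226210127806, 'fy': 325.19226210127806, 'cx': 278.2380436682227, 'cy': 208.30571091829412, 'T_tool_cam': array([[ 5.25950789e-04,  9.58980702e-01,  2.83470873e-01,
         7.21677010e-02],
       [ 9.99999712e-01, -3.49379628e-04, -6.73445969e-04,
         4.08686152e-04],
       [-5.46782740e-04,  2.83471146e-01, -9.58980610e-01,
        -1.42638136e-01],
       [ 0.00000000e+00,  0.00000000e+00,  0.00000000e+00,
         1.00000000e+00]])}
```

View pics/w0.png

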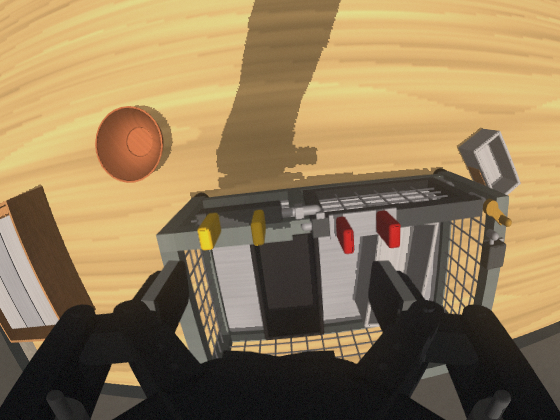

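The wrist view shows the yellow lugs at about (208,232) and (258,227), and the red at about (345,235) and (388,229). The front rail runs (160,237) to (505,200), matching the 0.11 rad of yaw the tool still has to turn. I'll zoom in on the lug tops.

```bash
python3 - <<'E'
import cv2
f=cv2.imread('pics/w0.png')[195:265,150:420]
cv2.imwrite('pics/w0c.png',cv2.resize(f,None,fx=2.9,fy=2.9,interpolation=cv2.INTER_CUBIC))
E
```

```text
(no output)
```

View pics/w0c.png

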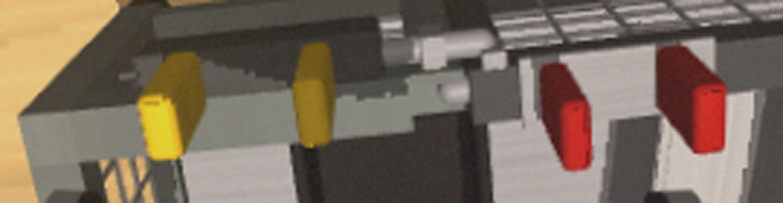

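```bash
cat >> h.py <<'E'
def wray(d,u,v,z,st):
    du,dv=u-d['cx'],v-d['cy']; r=np.hypot(du,dv); th=r/d['fx']
    c=np.array([np.sin(th)*du/r,-np.sin(th)*dv/r,-np.cos(th)])
    T=np.array(d['T_tool_cam']); q=st['orientation']; M=R.from_quat([q[1],q[2],q[3],q[0]]).as_matrix()
    o=np.array(st['ee_pos'])+M@T[:3,3]; w=M@T[:3,:3]@c
    return o+w*(z-o[2])/w[2]
E
python3 - <<'E'
from h import *
d=snap('wrist'); s=d['st']
for n,(u,v) in dict(yfix=(161,126),ysl=(316,115),rsl=(573,132),rfix=(707,119),yfixOut=(147,126),yslOut=(331,115),rslOut=(559,135),rfixOut=(722,118)).items():
    print(n,wray(d,150+u/2.9,195+v/2.9,.215,s)[:2].round(4))
for n,(u,v) in dict(FR=(20,115)).items(): print(n,wray(d,150+u/2.9,195+v/2.9,.17,s)[:2].round(4))
q=s['orientation'];print(R.from_quat([q[1],q[2],q[3],q[0]]).as_matrix()[:2,0], 2*np.arctan2(q[2],q[1]),s['ee_pos'])
E
```

```text
yfix [ 0.6244 -0.2168]
ysl [ 0.6257 -0.1697]
rsl [ 0.6401 -0.0939]
rfix [ 0.6414 -0.0511]
yfixOut [ 0.624  -0.2211]
yslOut [ 0.6262 -0.1653]
rslOut [ 0.6405 -0.0983]
rfixOut [ 0.6417 -0.0461]
FR [ 0.632  -0.2822]
[-0.99376449  0.11149949] 3.0298608311341613 [ 0.59982349 -0.15086477  0.33128559]
```

In the tool's units: 0.15 m / 0.8 = 0.1875, -0.041 m / 0.8 = -0.0513, -0.112 rad / 3.1416 = -0.0357.

Request:
drive_effector:
  deltas:
    - {"aperture":0.085, "tx":-0.0375, "ty":-0.0513, "tz":0.0625, "spin":-0.0357}
    - {"aperture":0.085, "tx":-0.0375, "ty":-0.0513, "tz":0.1138, "spin":-0.0357}
    - {"aperture":0.085, "tx":-0.0375, "ty":-0.0513, "tz":0.1138, "spin":-0.0357}
    - {"aperture":0.085, "tx":-0.0375, "ty":-0.0513, "tz":0.15, "spin":-0.0357}
    - {"aperture":0.085, "tx":-0.0375, "ty":-0.0513, "tz":0.1875, "spin":-0.0357}
    - {"aperture":0.085, "tx":-0.0375, "ty":-0.0513, "tz":0.1875, "spin":-0.0357}
    - {"aperture":0.085, "tx":-0.0375, "ty":-0.0513, "tz":0.1875, "spin":-0.0357}

```text
clock: 3.4
ee_pos: [0.6252, -0.1945, 0.1828]
orientation: [0.0, -0.001, 1.0, -0.0]
ft_force: [-0.3, 0.6, 0.3]
width: 0.0853
grip_force: 0.0
```

Request:
drive_effector:
  deltas:
    - {"aperture":0.078, "ty":-0.005}
    - {"aperture":0.07, "ty":-0.0109}
    - {"aperture":0.06, "ty":-0.0109}
    - {"aperture":0.05, "ty":-0.0109}
    - {"aperture":0.045, "ty":-0.0109}
    - {"aperture":0.035, "ty":-0.0109}
    - {"aperture":0.035, "ty":-0.0109}
    - {"aperture":0.035, "ty":-0.0109}
    - {"aperture":0.035, "ty":-0.0109}
    - {"aperture":0.035, "ty":-0.0109}
  grip_n: 30

```text
clock: 4.4
ee_pos: [0.6254, -0.2051, 0.1823]
orientation: [0.001, -0.0, 1.0, -0.001]
ft_force: [-1.8, -2.4, 5.4]
width: 0.0383
grip_force: 34.6
```

```bash
python3 - <<'E'
from h import *
snap('side'); d=snap('side'); f=np.array(d['frame'])[190:310,240:390]
cv2.imwrite('pics/s1.png',cv2.resize(f,None,fx=4,fy=4,interpolation=cv2.INTER_CUBIC)); print(d['st']['ft_force'])
E
```

```text
[-1.5868755  -2.74222565  6.30315331]
```

View pics/s1.png

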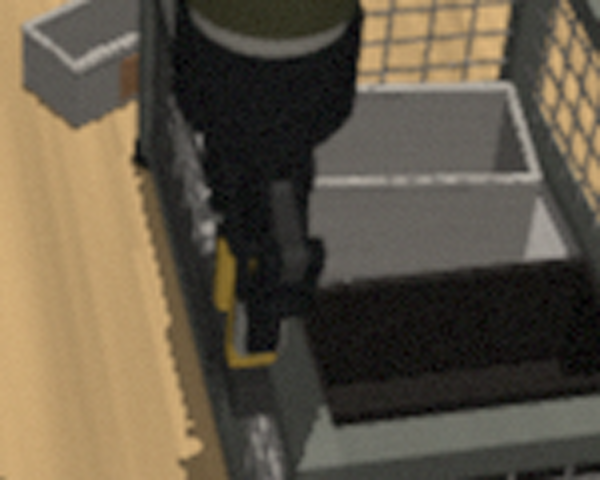

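The image shows the fingers clamped on both yellow lugs, and the 38 mm opening means they are fully squeezed. Next I release and go to the red lugs.

In the tool's units: 0.1307 m / 0.8 = 0.1634, -0.08 m / 0.8 = -0.1.

Request:
drive_effector:
  deltas:
    - {"aperture":0.06}
    - {"aperture":0.085}
    - {"aperture":0.085}
    - {"aperture":0.085}
    - {"aperture":0.085, "tz":-0.05}
    - {"aperture":0.085, "tz":-0.1}
    - {"aperture":0.085, "tz":-0.1}
    - {"aperture":0.085, "tx":-0.02, "ty":0.0625, "tz":-0.1}
    - {"aperture":0.085, "tx":-0.02, "ty":0.125, "tz":-0.1}
    - {"aperture":0.085, "tx":-0.02, "ty":0.1634, "tz":-0.1}
    - {"aperture":0.085, "tx":-0.02, "ty":0.1634, "tz":-0.1}
    - {"aperture":0.085, "tx":-0.02, "ty":0.1634, "tz":-0.1}

```text
clock: 5.7
ee_pos: [0.6409, -0.072, 0.2611]
orientation: [-0.0, -0.002, 1.0, -0.0]
ft_force: [-0.8, -0.7, 0.1]
width: 0.085
grip_force: 0.0
```

```bash
python3 - <<'E'
from h import *
snap('side'); d=snap('wrist'); f=np.array(d['frame'])
cv2.imwrite('pics/w1.png',f); print(d['st']['ee_pos'],d['st']['ft_force'])
E
```

```text
[ 0.64098425 -0.0730604   0.2610801 ] [-0.26349944 -0.97252271 -0.75403747]
```

View pics/w1.png

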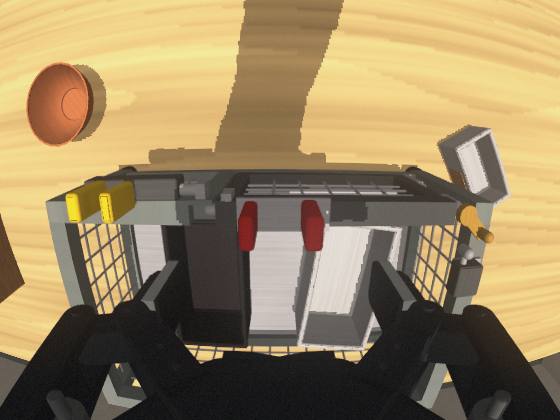

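Both yellow lugs are together at (85,200) and (117,203). The red lug tops at (247,240) and (313,238) are centred on the tool, so I can descend and squeeze.

In the tool's units: 0.08 m / 0.8 = 0.1, 0.007 m / 0.8 = 0.0088.

Request:
drive_effector:
  deltas:
    - {"aperture":0.085, "tz":0.05}
    - {"aperture":0.085, "tz":0.1}
    - {"aperture":0.085, "tz":0.1}
    - {"aperture":0.085, "tz":0.1}
    - {"aperture":0.078, "ty":0.005, "tz":0.1}
    - {"aperture":0.07, "ty":0.0088, "tz":0.1}
    - {"aperture":0.06, "ty":0.0088, "tz":0.1}
    - {"aperture":0.05, "ty":0.0088, "tz":0.1}
    - {"aperture":0.045, "ty":0.0088, "tz":0.1}
    - {"aperture":0.035, "ty":0.0088, "tz":0.1}
    - {"aperture":0.035, "ty":0.0088, "tz":0.1}
    - {"aperture":0.035, "ty":0.0088, "tz":0.1}
    - {"aperture":0.035, "ty":0.0088, "tz":0.1}
    - {"aperture":0.035, "ty":0.0088, "tz":0.1}
    - {"aperture":0.035, "ty":0.0088, "tz":0.1}
  grip_n: 45

```text
clock: 7.3
ee_pos: [0.6424, -0.064, 0.1842]
orientation: [0.003, -0.002, 1.0, 0.001]
ft_force: [-0.0, 6.4, 9.2]
width: 0.038
grip_force: 47.1
```

```bash
python3 - <<'E'
from h import *
s=arm.get_state(); print(s['qpos'],s['moment'])
# arc rows: gate angle g, grip at hinge + r*(dir)
for g in np.arange(.1,1.61,.1):
    # tool axes x=-X,y=+Y ; grip X = hx-.15 sin g, Y = hy-.15cos g
    print(round(g,2), round(.15*np.sin(g),3), round(.15*(1-np.cos(g)),3))
E
```

```text
[-0.22496695  0.46295051  0.15234488  1.25553678  0.00297406 -0.22884689] [ 0.53274167  0.03219661 -0.12975285]
0.1 0.015 0.001
0.2 0.03 0.003
0.3 0.044 0.007
0.4 0.058 0.012
0.5 0.072 0.018
0.6 0.085 0.026
0.7 0.097 0.035
0.8 0.108 0.045
0.9 0.117 0.057
1.0 0.126 0.069
1.1 0.134 0.082
1.2 0.14 0.096
1.3 0.145 0.11
1.4 0.148 0.125
1.5 0.15 0.139
1.6 0.15 0.154
```

In the tool's units: 0.058 m / 0.8 = 0.0725, 0.051 m / 0.8 = 0.0638, 0.15 rad / 3.1416 = 0.0477.

Request:
drive_effector:
  deltas:
    - {"aperture":0.035, "tx":0.01, "spin":0.0159}
    - {"aperture":0.035, "tx":0.0188, "ty":0.0013, "spin":0.0318}
    - {"aperture":0.035, "tx":0.0275, "ty":0.0025, "spin":0.0477}
    - {"aperture":0.035, "tx":0.0375, "ty":0.0038, "spin":0.0637}
    - {"aperture":0.035, "tx":0.0463, "ty":0.0063, "spin":0.0796}
    - {"aperture":0.035, "tx":0.055, "ty":0.0088, "spin":0.0955}
    - {"aperture":0.035, "tx":0.0638, "ty":0.0113, "spin":0.1114}
    - {"aperture":0.035, "tx":0.0725, "ty":0.015, "spin":0.1273}
    - {"aperture":0.035, "tx":0.0725, "ty":0.015, "spin":0.1273}

```text
clock: 8.2
ee_pos: [0.5844, -0.0524, 0.1842]
orientation: [0.003, 0.197, 0.98, 0.001]
ft_force: [2.4, 5.0, 7.9]
width: 0.0381
grip_force: 47.4
```

In the tool's units: 0.137 m / 0.8 = 0.1713, 0.134 m / 0.8 = 0.1675, 1.1 rad / 3.1416 = 0.3501.

Request:
drive_effector:
  deltas:
    - {"aperture":0.035, "tx":0.0188, "ty":0.0013, "spin":0.0318}
    - {"aperture":0.035, "tx":0.0375, "ty":0.0038, "spin":0.0637}
    - {"aperture":0.035, "tx":0.055, "ty":0.0088, "spin":0.0955}
    - {"aperture":0.035, "tx":0.0725, "ty":0.015, "spin":0.1273}
    - {"aperture":0.035, "tx":0.09, "ty":0.0225, "spin":0.1592}
    - {"aperture":0.035, "tx":0.1063, "ty":0.0325, "spin":0.191}
    - {"aperture":0.035, "tx":0.1213, "ty":0.0438, "spin":0.2228}
    - {"aperture":0.035, "tx":0.135, "ty":0.0563, "spin":0.2546}
    - {"aperture":0.035, "tx":0.1463, "ty":0.0713, "spin":0.2865}
    - {"aperture":0.035, "tx":0.1575, "ty":0.0863, "spin":0.3183}
    - {"aperture":0.035, "tx":0.1675, "ty":0.1025, "spin":0.3501}
    - {"aperture":0.035, "tx":0.1713, "ty":0.1113, "spin":0.3661}
    - {"aperture":0.035, "tx":0.1713, "ty":0.1113, "spin":0.3661}
    - {"aperture":0.035, "tx":0.1713, "ty":0.1113, "spin":0.3661}
    - {"aperture":0.035, "tx":0.1713, "ty":0.1113, "spin":0.3661}

```text
clock: 9.7
ee_pos: [0.4928, 0.0815, 0.1841]
orientation: [0.002, 0.698, 0.716, 0.002]
ft_force: [1.2, -0.1, 12.8]
width: 0.0382
grip_force: 47.1
```

```bash
python3 - <<'E'
from h import *
d=snap('wrist','w2.png'); s=d['st']; print(s['qpos'],s['ft_force'],s['moment'])
p=s['ee_pos'];print(np.arctan2(.641-p[0],.0845-p[1]),np.hypot(.641-p[0],.0845-p[1]))
E
```

```text
[ 3.06821204e-03  1.83664713e-01 -2.41222284e-01  1.14068993e+00
 -9.09868272e-05  1.54950922e+00] [ 1.23305859 -0.14791485 12.79327001] [-0.31908411  1.05211788  0.32292714]
1.550460636929945 0.14827428376954152
```

View pics/w2.png

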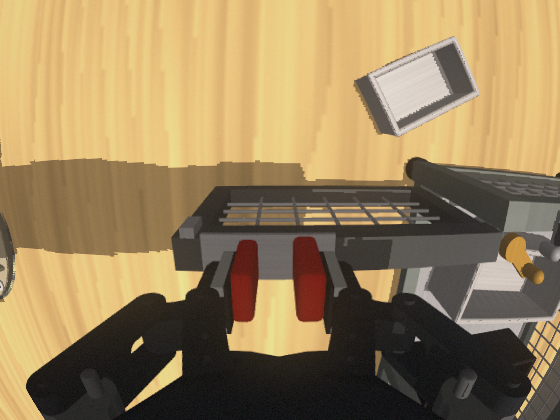

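The gate stands square to the front, and the red lugs at (245,280) and (308,280) are clamped between the fingers. The banded tin hasn't been touched. I'll hold briefly to settle, then hand in.

Request:
drive_effector:
  deltas:
    - {"aperture":0.035}
    - {"aperture":0.035}
    - {"aperture":0.035}
    - {"aperture":0.035}
    - {"aperture":0.035}

```text
clock: 10.25
ee_pos: [0.4928, 0.0815, 0.1842]
orientation: [0.002, 0.698, 0.716, 0.002]
ft_force: [1.9, -0.3, 13.4]
width: 0.038
grip_force: 47.1
```

```bash
python3 -c "
from cell import arm, camrig, job_done
print(job_done())"
```

```text
the job is handed in; nothing more can be done
None
```

I handed the job in at 10.25 s with the safety bolt drawn back and the gate held still about square to the front (about 1.55 rad) by the squeezed red lugs; the tins and bowl were not touched, and the hand-in returned no verdict.

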